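# Expose half of a coated plate: load it with the lifter, hold the sprung shutter at half

## Robot

A 6-joint arm with a two-finger parallel gripper is mounted at the origin on a cart in front of the work surface, level with it; the furniture and walls round the work are solid. World frame = base frame: x ahead of the robot, y to its left, z up, the work surface at z = 0. Lengths are in m, angles in rad, forces in N, time in s.
With the tool pointing down it reaches from about 0.3 to 0.775 m from the base axis. Payload 14.6 kg.
Tool frame: the origin (TCP) lies at the very end of the fingers, on their centre line; the grasp point (between the pads) lies 19 mm behind it; z points along the fingers, y is the line along which they close (so a half turn about z gives the same grasp; the last joint's range is limited). The gripper opens to 94 mm and grips with 3 to 60 N. Pads are 16 mm wide; open, the fingers measure 119 mm over their backs; the gripper's body (75 mm by 177 mm) begins 78 mm behind the grasp point.
Start: joints at [1.166, 0.3, 1.521, -0, 1.321, -0.067], TCP at [0.182, 0.519, 0.205] pointing down, gripper open.
Joint ranges: [-3.03, 3.03], [-0.79, 2.21], [0.23, 2.52], [-1.04, 4.18], [0, 3.07], [-2.55, 2.55]. Speed limits (rad/s): [2.22, 2.22, 2.57, 3.14, 3.14, 3.14].

## Interface

Orientations are given as [roll, pitch, yaw] about the fixed x, y, z axes, in that order (R = Rz(yaw) Ry(pitch) Rx(roll)).
In Python, from station import ctrl, cams gives the robot as it stands. The module is installed in compiled form; this text tells all that it offers.
- The arm moves only by the tool arm_command, never from a script. Its argument "plan" is a list that holds one entry, the list of rows, each a list of 7 numbers: the shift along the tool's x, y, z in parts of the range, where 1.0 means 75 cm, then the turn, a rotation vector about the tool's x, y, z in normalised numbers (1 is 4 rad), then the closure, from -1 (fully open) to 1 (shut). A call has 1 to 12 rows; each row is the pose to reach, as a shift and turn from the pose commanded when the call began, along the tool's axes at that moment; what a row does not reach only later rows make up. A row lasts 1/10 s, in which the tool goes at most 50 mm and 8.59 degrees, less where a joint would pass 70% of its speed; a pose out of reach is approached as far as the arm can. A call with a gripper value outside its range is refused whole. The fingers move at their own pace and stop on an object; "squeeze" is the grip in N (left out, the last holds). Time passes only in rows, so rows that repeat a pose let the fingers close. It gives the time, the measured TCP pose, the force, the opening and the grip force at its end, in the units of the state.
- ctrl.get_obs(): the state, without advancing time (a new reading comes with each control period).
- cams.camera(name): name is "side" or "top" or "wrist"; returns (picture, depth): 384x512x3 uint8, blue, green, red; 384x512 float32, m along the optical axis (not along the pixel's ray), 0 where there is no reading.
- cams.camera_info(name): a dict with "fx", "fy", "cx", "cy" (pixels), "world_to_cam" (4x4, takes a point from world to camera coordinates). Camera axes: x right, y down, z forward; pixel columns grow to the right and rows downward; lengths in m; the calibration is good to about 2 mm. The wrist camera is an equidistant fisheye: a pixel r from the principal point sees the ray r / f radians off the axis. A picture is of the moment at which its call begins: read the wrist's pose just before it. camera_info takes no time and is no camera call; for the wrist camera it gives the pose at the moment of the call.
- ctrl.hand_in(): hands the job in; it is judged then, once.
The state is a dict: "time_s": time; "qpos": joint angles; "joint_vel": joint speeds; "tau": joint torques, N m; "ee_pos": TCP position; "eef_rot": TCP orientation; "force": force on the tool from outside, world axes, zero at the start; "moment": the same for the moment, N m; "grip_width": finger opening in m; "grip_force": force on a finger pad.
Only numpy, scipy, OpenCV 4.12 (cv2) and the standard library are available. Lean on these libraries where they do the work, as an engineer would, in place of code of your own. Each camera call takes 0.05 s, during which the arm holds its last target. There are 200 camera calls.

## Task

Slide the flat lifter under the freshly coated glass plate on the drying stand, carry the plate level on it to the exposure box, lower it flat into the seat over the window, then draw the lifter out and lay it flat on the bench; fingers must not touch the plate, and the shutter stays shut until the plate is seated. Then push the shutter's upright tab against its spring, away from the closed end, to half travel (the long middle mark) so that only half of the plate is exposed, never well past it, and finish while still holding it there: it springs shut if let go. Leave the other things on the bench where they are.

Things in the scene. Friction and masses are not known exactly. Their poses are not given: they have to be found in the camera images.
- lifter: Cranked plate lifter, loose, 130 g, lying flat on the bench. Origin on the underside of the flat steel blade, x along the tool towards the blade's tip, z up. Blade 2.5 mm thick, 46 mm wide (y), from x = -52 to +34 mm; a thin neck rises behind it to the handle. Plate and blade balance with the plate's centre above this origin. Centre of mass near x = -35 mm.
- lifter_grip (a point): Grip point of the lifter, in the middle of its handle's section, at x = -115, y = 0, z = +31 mm of the lifter. Black straight handle, 16 mm wide (y), 16 mm tall, from x = -79 to -187 mm; grip it from above across y. Axes as the lifter.
- plate: Coated glass plate, 84 x 84 x 4 mm, about 65 g, with an amber coat on top. Starts lying on the drying stand. Origin at the centre of its underside, z up; sides along x and y.
- drying_stand: Low aluminium stand, fixed, 106 (x) x 112 (y) mm; origin on the bench under its centre. Two rails along x carry the plate's left and right edges, its underside 18 mm above the bench. Between them a passage 64 mm wide (y), open to front (-x) and back, floor 4 mm above the bench: the lifter's blade goes in here along +x under the plate. Lips 3.5 mm above the rails, outside x, y = +-47 mm.
- exposure_box: Grey and white box, fixed, origin on the bench under its window's centre, from x = -55 to +120 and y = -105 to +58 mm. The plate seat is over the window; between its two rails (along x) runs a channel 62 mm wide (y), open to the front (-x), closed at x = +47 mm, floor (the window) 39 mm above the bench. Highest parts 54 mm (rear deck), slide housing at the -y side 50 mm, tab 94 mm.
- seat (a point): Centre of the plate seat, level with the rail tops, 50 mm above the bench; axes as the box. Pocket within x, y = +-47 mm, bounded by lips and rear deck 4 mm high. Lower the plate on the lifter: the blade sinks into the channel, the plate's edges rest on the rails; then draw the blade out to the front (-x). The seated plate's origin is here within the pocket's play.
- shutter (a joint): Travel of the sprung shutter along the exposure box's +x (away from the robot), in m: 0 shut, 0.072 fully open, half travel 0.036. The spring pushes it shut, with about 3.5 N at 0, 8.5 N at half and 13.6 N fully open.
- shutter_tab: Upright black tab that moves the shutter, 12 mm thick (x), 24 mm wide (y), from 54 to 94 mm above the bench. Origin on its vertical middle line at bench height (z = 0), axes as the box. Shut it is at x = -20, y = -80 mm of the box; at half travel x = +16 mm. Grip it from above across x, at about 80 mm above the bench.
- half_mark (a point): The long middle mark on the index strip beside the tab's slot, at x = +16, y = -97 mm of the box, 50 mm above the bench: the tab's small pointer stands level with it (same x of the box) at half travel. The end marks are for shut (near end) and fully open.
- timer: Bystander: cream round minute timer, 62 mm across, 48 mm tall. Origin at the centre of its underside.
- tablet_bottle_blue: Bystander: blue bottle with white cap, 40 mm across, 78 mm tall. Origin at the centre of its underside.
- beaker: Bystander: glass beaker, 96 mm across, 166 mm tall with its rod. Origin at the centre of its underside.
- flat_box: Bystander: flat brown wooden box, 91 x 110 x 31 mm. Origin at the centre of its underside.
- pen: Bystander: pen, 145 mm long, lying at the front of the bench. Origin at the centre of its underside.
- wash_bottle: Bystander: white wash bottle with red cap and bent spout, 76 mm across, 178 mm tall. Origin at the centre of its underside.
Mind the look-alikes: they are no part of the job. There is more than one size of the plate; the one meant has the size given above.

How it is judged:
On the way, in this order (a step that is already met when the one before it is completed fails the run):
1. the plate rides on the lifter, clear of the drying stand (contact force between plate and lifter above 0.2 N and contact force between plate and drying_stand below 0.05 N and z of plate in the frame of drying_stand above 0.025 m), for 0.2 s.
2. the plate lies flat in the seat over the window and the lifter no longer touches it (horizontal distance between plate and seat below 0.01 m and z of plate in the frame of exposure_box below 0.053 m and angle between plate's own z axis and vertical below 0.04 rad and contact force between plate and lifter below 0.05 N), for 0.2 s.
3. the lifter lies flat on the bench, let go (height (world z) of lifter below 0.006 m and angle between lifter's own z axis and vertical below 0.1 rad and contact force between the fingers and lifter below 0.05 N), for 0.2 s.
At the end, for the whole second after the job is handed in: The fingers hold the shutter's tab (more than 3 N) still at 36 mm of its 72 mm travel, within 5 mm; the plate lies flat in its seat on the rails, within 10 mm of the centre; the lifter lies flat on the bench, let go (all of step 2 and value of joint shutter between 0.031 and 0.041 m and velocity of joint shutter between -0.01 and 0.01 m/s and contact force between the fingers and shutter_tab above 3 N and contact force between lifter and shutter_tab below 0.05 N and z of plate in the frame of exposure_box above 0.047 m and height (world z) of lifter below 0.006 m and angle between lifter's own z axis and vertical below 0.1 rad and contact force between the arm and lifter below 0.05 N); the arm keeps its last pose, push and grip.
It fails at once if the fingers or the arm touch the coated plate (contact force between any of the arm, the fingers and plate above 0.3 N).
It fails at once if the plate is tipped by more than about 25 degrees (angle between plate's own z axis and vertical above 0.45 rad).
It fails at once if the shutter is opened (by more than 8 mm) while the plate is not in its seat (value of joint shutter above 0.008 m and (horizontal distance between plate and seat above 0.012 m or z of plate in the frame of exposure_box above 0.055 m)).
It fails at once if the shutter goes more than 11 mm past half and light falls on the reference half (value of joint shutter above 0.047 m).
It fails at once if a bystander is moved by more than 3 cm (distance of any of timer, tablet_bottle_blue, beaker, flat_box, pen, wash_bottle from where it was at the start of the episode above 0.03 m).
It also fails if it takes over 64 s, if anything falls off the work surface, if the arm or the gripper's body presses on something with over 40 N, if the wrist force passes 120 N, or if a joint passes its speed limit or range.

## Working session

There is one attempt and no reset: what is moved stays moved. The work goes in short steps, Python scripts to look and compute and a tool call to move; the robot and the scene stay as the last step left them, time stands still between calls to the robot, and variables do not carry over. Pictures are saved under pics/ and viewed, at most 10 in all, crops included, and the job is handed in when it is done.

Besides the shell and the picture viewer there is one more tool, called in YAML: its name, and indented under it one key for each argument. arm_command: Moves the arm, as the interface text tells. Its arguments: {"type":"object","properties":{"plan":{"type":"array"},"squeeze":{"type":"number"}},"required":["plan"]}

```bash
mkdir -p pics
cat > h.py <<'E'
import numpy as np, cv2
from station import ctrl, cams
from scipy.spatial.transform import Rotation as R
def grab(n):
    im,d=cams.camera(n); return im,d,cams.camera_info(n)
def pts(d,i):
    v,u=np.mgrid[:d.shape[0],:d.shape[1]]
    P=np.stack([(u-i['cx'])/i['fx']*d,(v-i['cy'])/i['fy']*d,d],-1)
    T=np.linalg.inv(i['world_to_cam']); W=P@T[:3,:3].T+T[:3,3]
    W[d==0]=np.nan; return W
def ray(u,v,z,i):
    T=np.linalg.inv(i['world_to_cam']); d=T[:3,:3]@np.array([(u-i['cx'])/i['fx'],(v-i['cy'])/i['fy'],1])
    return T[:3,3]+d*(z-T[2,3])/d[2]
E
python3 - <<'E'
from h import *
o=ctrl.get_obs(); print(o)
for n in('top','side'):
    im,d,i=grab(n); print(n,i); cv2.imwrite(f'pics/{n}0.png',cv2.resize(im,(800,600),interpolation=cv2.INTER_CUBIC)); np.savez(f'{n}0.npz',im=im,d=d,W=pts(d,i))
E
```

```text
{'time_s': 0.0, 'qpos': array([ 1.16636715e+00,  3.00464507e-01,  1.52157864e+00, -2.98915163e-05,
        1.32068860e+00, -6.66186417e-02]), 'joint_vel': array([ 3.65011694e-04, -1.08735336e-03,  1.49259747e-03,  4.10148706e-04,
       -1.97565643e-03, -8.67695704e-06]), 'tau': array([ 1.73142425e-04, -5.31802583e+01, -3.52741778e+01,  7.08356104e-02,
        2.43748137e-02, -1.00737564e-04]), 'ee_pos': array([0.18219971, 0.51866936, 0.20489098]), 'eef_rot': array([-3.14045416e+00, -4.69398096e-05,  2.80378951e+00]), 'force': array([-0.6703731 ,  0.22081743,  0.32373665]), 'moment': array([ 0.00992856, -0.08229505, -0.00053505]), 'grip_force': 0.0, 'grip_width': 0.09400864149097828}
top {'fx': 390.2069889888032, 'fy': 390.2069889888032, 'cx': 251.824915651133, 'cy': 189.29811982513746, 'world_to_cam': array([[-0.01548765, -0.99987551,  0.0030163 ,  0.06560774],
       [-0.98799272,  0.01483967, -0.15378609,  0.59723287],
       [ 0.15372218, -0.00536187, -0.98809956,  1.14863603],
       [ 0.        ,  0.        ,  0.        ,  1.        ]])}
side {'fx': 481.98025870095296, 'fy': 481.98025870095296, 'cx': 260.01421573035094, 'cy': 194.85663438225382, 'world_to_cam': array([[ 0.83772931, -0.54608027, -0.00243918, -0.45152604],
       [-0.25808973, -0.39198535, -0.88302728,  0.2165086 ],
       [ 0.48124765,  0.74036736, -0.46931533,  1.23516026],
       [ 0.        ,  0.        ,  0.        ,  1.        ]])}
```

View pics/top0.png

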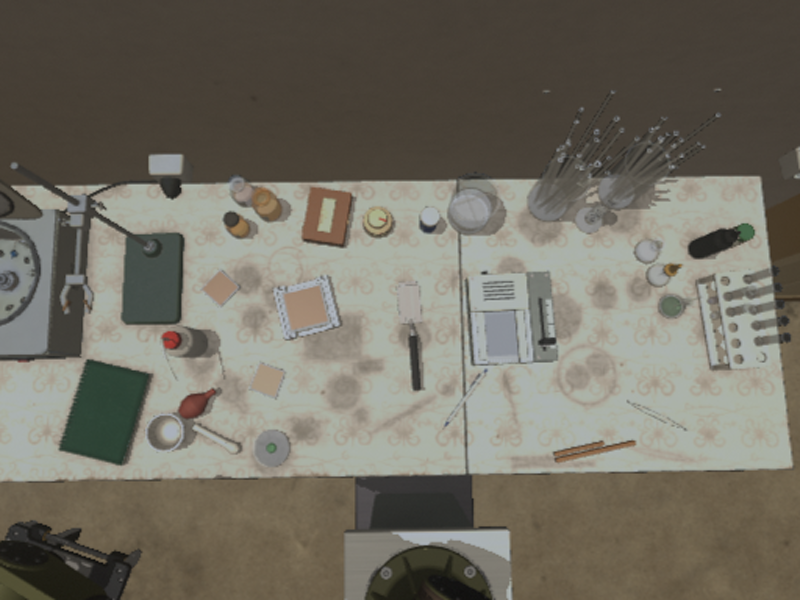

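View pics/side0.png

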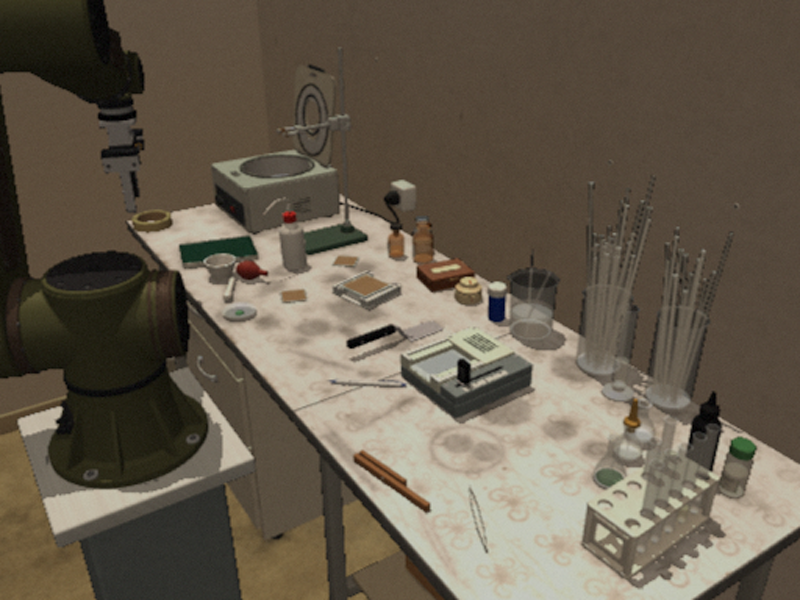

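The top view (800 px scale) shows the lifter with its handle at (415,362) and blade at (408,302), the stand with the plate at (308,307), the box at (510,318) and the tab at (547,342). The side view agrees. The small amber plates at (220,288) and (268,380) lie on the bench and are look-alikes.

Run:
```python
from h import *
f=np.load('top0.npz'); W=f['W']; im=f['im']; Z=W[...,2]
i=cams.camera_info('top')
def sub(x0,x1,y0,y1):
    m=np.zeros(Z.shape,bool); s=1.5625; m[int(y0/s):int(y1/s),int(x0/s):int(x1/s)]=1; return m
def rep(n,m):
    P=W[m]; P=P[~np.isnan(P[:,0])]
    r=cv2.minAreaRect((P[:,:2]*1000).astype(np.float32)); print(n,len(P),'med',P.mean(0).round(4),'z',np.percentile(P[:,2],[5,50,95]).round(4),'rect',np.round(r[0],1),np.round(r[1],1),round(r[2],2))
    return P
hs=cv2.cvtColor(im,cv2.COLOR_BGR2HSV); g=im.max(-1)
P=rep('handle',sub(395,435,315,400)&(g<70)&(Z>.02))
u,s,v=np.linalg.svd(P[:,:2]-P[:,:2].mean(0)); print(v[0],np.degrees(np.arctan2(v[0][1],v[0][0])))
st=sub(265,345,265,345)
print('lifter blade z',np.nanmedian(Z[sub(400,416,290,315)]), 'plain', np.nanmedian(Z[sub(350,390,270,340)]))
rep('stand',st&(Z>.012)); 
am=st&(hs[...,1]>75)&(Z>.012); rep('amber',am)
bx=sub(455,570,255,375)
rep('box',bx&(Z>.02)); rep('high',bx&(Z>.0515)&(Z<.06)); rep('tab',bx&(Z>.08)); rep('dark',bx&(g<60)&(Z>.03))
big=cv2.resize(im[165:245,165:365],(800,320),interpolation=cv2.INTER_CUBIC)
big2=cv2.resize(im[165:240,245:365],(800,500),interpolation=cv2.INTER_CUBIC)
cv2.imwrite('pics/c1.png',cv2.convertScaleAbs(np.vstack([big,big2[:280]]),alpha=1.2))
```

```text
handle 145 med [0.4704 0.0181 0.0401] z [0.0361 0.0403 0.0438] rect [469.4  18.2] [100.1  13.6] 3.66
[-0.99777752 -0.06663343] -176.17935487877858
lifter blade z 0.003635399853091137 plain 0.0013703556634436787
stand 1082 med [0.5819 0.2327 0.023 ] z [0.0177 0.0232 0.0275] rect [583.1 233.5] [106.4 112.5] 13.57<stdin>:8: RuntimeWarning: Mean of empty slice.
  ret = um.true_divide(
Traceback (most recent call last):
IndexError: index -1 is out of bounds for axis 0 with size 0
```

Run:
```python
from h import *
f=np.load('top0.npz'); W=f['W']; im=f['im']; Z=W[...,2]
i=cams.camera_info('top')
def sub(x0,x1,y0,y1):
    m=np.zeros(Z.shape,bool); s=1.5625; m[int(y0/s):int(y1/s),int(x0/s):int(x1/s)]=1; return m
def rep(n,m):
    P=W[m]; P=P[~np.isnan(P[:,0])]
    if len(P)<3: print(n,len(P)); return
    r=cv2.minAreaRect((P[:,:2]*1000).astype(np.float32)); print(n,len(P),'med',P.mean(0).round(4),'z',np.percentile(P[:,2],[5,50,95]).round(4),'rect',np.round(r[0],1),np.round(r[1],1),round(r[2],2))
hs=cv2.cvtColor(im,cv2.COLOR_BGR2HSV); g=im.max(-1)
st=sub(265,345,265,345)
print(hs[int(307/1.5625),int(308/1.5625)],hs[int(330/1.5625),int(285/1.5625)])
for t in(40,50,60): rep('amber',st&(hs[...,1]>t)&(hs[...,0]<25)&(Z>.012))
bx=sub(455,570,255,375)
rep('box',bx&(Z>.02)); rep('high',bx&(Z>.0515)&(Z<.06)); rep('tab',bx&(Z>.08)); rep('dark',bx&(g<60)&(Z>.03))
m=sub(395,425,280,325)&(Z>-.01)&(im[...,0]>0); 
big=cv2.resize(im[165:225,165:285],(800,400),interpolation=cv2.INTER_CUBIC)
big2=cv2.resize(im[165:240,245:365],(320,200),interpolation=cv2.INTER_CUBIC)
big2=cv2.copyMakeBorder(big2,0,0,0,480,0)
cv2.imwrite('pics/c1.png',cv2.convertScaleAbs(np.vstack([big,big2]),alpha=1.2))
```

```text
[ 14  72 162] [106  19 176]
amber 543 med [0.5817 0.233  0.0239] z [0.02   0.0239 0.0279] rect [581.8 233. ] [73.6 73.3] 13.54
amber 524 med [0.5815 0.233  0.0239] z [0.0198 0.0238 0.0279] rect [582.1 233.2] [72.6 71.6] 13.93
amber 498 med [0.5822 0.2326 0.0239] z [0.0201 0.0239 0.0279] rect [582.5 232.6] [70.4 70. ] 13.36
box 3155 med [ 0.5509 -0.1693  0.0504] z [0.0381 0.0518 0.0581] rect [ 557.2 -171.5] [184.6 164.1] 2.27
high 1607 med [ 0.5694 -0.1651  0.0547] z [0.0518 0.0545 0.0583] rect [ 552.5 -171. ] [174.4 162.4] 2.49
tab 40 med [ 0.5017 -0.2287  0.0938] z [0.088  0.0942 0.0975] rect [ 502.  -230.1] [12.  26.6] 0.07
dark 44 med [ 0.5143 -0.2279  0.0783] z [0.0485 0.093  0.0974] rect [ 531.1 -233.4] [22.1 80.5] 79.28
```

View pics/c1.png

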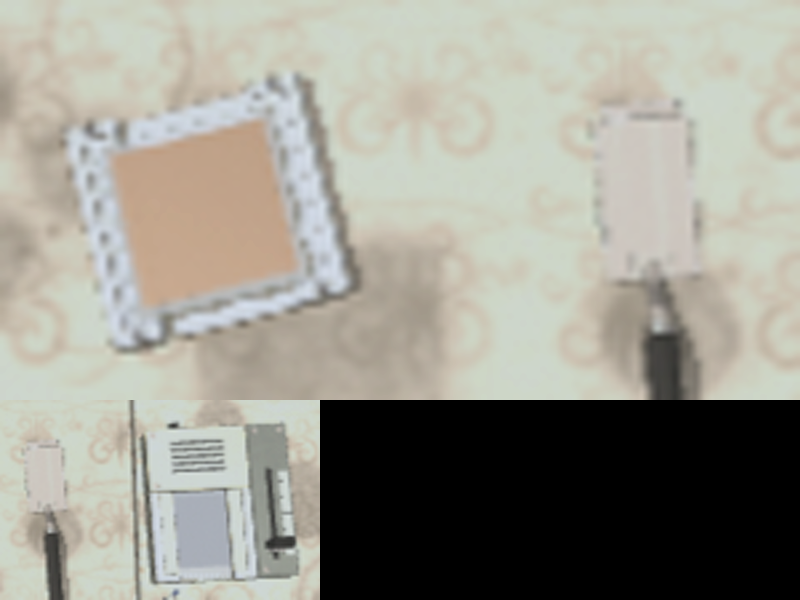

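The crop shows the stand and plate turned about +14°, the lifter about +4° and the box about +2.5°. The sizes check out: the stand measures 106x112, the box 174x162, and the tab is 94 mm tall and within 1 mm of where the box pose predicts it. Next I check the blade by ray and work out the first move.

```bash
cat >> h.py <<'E'
def shift(p,yaw):
    o=ctrl.get_obs(); M=R.from_euler('xyz',o['eef_rot']); 
    T=R.from_euler('xyz',[np.pi,0,yaw]); 
    print('t',round(o['time_s'],2),'tcp',o['ee_pos'].round(4),o['eef_rot'].round(4),'-> shift',(M.inv().apply(np.array(p)-o['ee_pos'])*1000).round(1),'rv',(M.inv()*T).as_rotvec().round(3))
def lift(x,y,z,yaw,off=-.105): # lifter pose -> TCP pos,yaw
    c,s=np.cos(yaw),np.sin(yaw); return [x+off*c,y+off*s,z+.031-.019],yaw+np.pi
E
python3 - <<'E'
from h import *
i=cams.camera_info('top')
print([ray(165+u/6.6667-.5,165+v/6.6667-.5,.0025,i).round(4) for u,v in((647,190),(600,103),(682,103),(612,277),(700,277))])
shift([.498,.020,.15],.066+np.pi)
E
```

```text
[array([0.5926, 0.0256, 0.0025]), array([0.635 , 0.0473, 0.0025]), array([0.6344, 0.0081, 0.0025]), array([0.5513, 0.043 , 0.0025]), array([0.5506, 0.0013, 0.0025])]
t 0.1 tcp [0.1822 0.5187 0.205 ] [-3.1406e+00 -1.0000e-04  2.8038e+00] -> shift [-463.3 -365.8   55.3] rv [-0.001 -0.    -0.404]
```

The rows are not in the units I measure in: shifts go in shares of 75 cm and turns go in shares of 4 rad. I convert before sending: -463 mm / 750 = -0.6173, -366 mm / 750 = -0.488, -0.404 rad / 4 = -0.101.

arm_command:
  plan:
    - [[-0.6173, -0.488, 0.0733, 0, 0, -0.101, -1], [-0.6173, -0.488, 0.0733, 0, 0, -0.101, -1], [-0.6173, -0.488, 0.0733, 0, 0, -0.101, -1], [-0.6173, -0.488, 0.0733, 0, 0, -0.101, -1], [-0.6173, -0.488, 0.0733, 0, 0, -0.101, -1], [-0.6173, -0.488, 0.0733, 0, 0, -0.101, -1], [-0.6173, -0.488, 0.0733, 0, 0, -0.101, -1], [-0.6173, -0.488, 0.0733, 0, 0, -0.101, -1], [-0.6173, -0.488, 0.0733, 0, 0, -0.101, -1], [-0.6173, -0.488, 0.0733, 0, 0, -0.101, -1], [-0.6173, -0.488, 0.0733, 0, 0, -0.101, -1], [-0.6173, -0.488, 0.0733, 0, 0, -0.101, -1]]
  squeeze: 60

```text
time_s: 1.3
ee_pos: [0.4985, 0.018, 0.1501]
eef_rot: [3.142, -0.0, -3.076]
force: [-0.1, 1.0, 0.3]
grip_width: 0.094
grip_force: 0.0
```

arm_command:
  plan:
    - [[0, 0, 0, 0, 0, 0, -1], [0, 0, 0, 0, 0, 0, -1], [0, 0, 0, 0, 0, 0, -1]]

```text
time_s: 1.6
ee_pos: [0.4973, 0.0209, 0.1504]
eef_rot: [3.141, -0.0, -3.075]
force: [-0.2, 1.2, -0.3]
grip_width: 0.0938
grip_force: 0.0
```

Run:
```python
from h import *
i=cams.camera_info('wrist'); im,d=cams.camera('wrist'); print(i)
np.savez('w1.npz',im=im,d=d,T=i['world_to_cam'])
cv2.imwrite('pics/w1.png',im)
shift([.497,.0192,.0125],.066+np.pi); print(ctrl.get_obs()['qpos'])
```

```text
{'fx': 297.3186396354542, 'fy': 297.3186396354542, 'cx': 253.83159423691262, 'cy': 190.99516820916895, 'world_to_cam': array([[-6.70061075e-02,  9.97752457e-01,  4.64478832e-04,
         1.18961860e-02],
       [ 9.55770456e-01,  6.40530895e-02,  2.87054066e-01,
        -4.89521689e-01],
       [ 2.86379149e-01,  1.96783108e-02, -9.57914269e-01,
         1.97002855e-01],
       [ 0.00000000e+00,  0.00000000e+00,  0.00000000e+00,
         1.00000000e+00]])}
t 1.65 tcp [0.4974 0.0211 0.1505] [ 3.1415e+00 -1.0000e-04 -3.0741e+00] -> shift [  0.5  -1.9 138. ] rv [ 0.    -0.     0.001]
[-3.11564954e-02  2.38885954e-01  1.73252669e+00  8.62007447e-05
  1.17028192e+00 -1.66945392e+00]
```

View pics/w1.png

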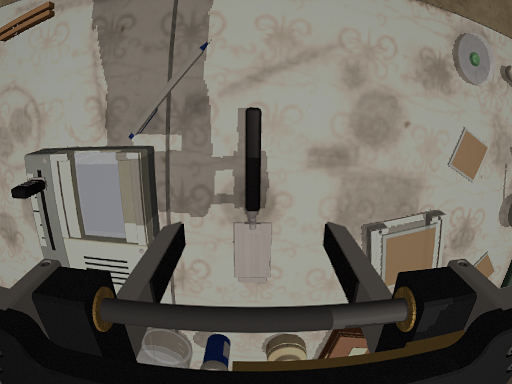

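The wrist view shows the handle centred between the fingers (column 252, rows 108–212), the window at (100,195) and the plate at (412,255). I'll check the poses with this view's depth.

```bash
cat >> h.py <<'E'
def wpts(d,i):
    v,u=np.mgrid[:d.shape[0],:d.shape[1]]; a=(u-i['cx'])/i['fx'];b=(v-i['cy'])/i['fy']; r=np.hypot(a,b)+1e-9
    k=np.tan(np.minimum(r,1.5))/r
    P=np.stack([a*k*d,b*k*d,d],-1); T=np.linalg.inv(i['world_to_cam']); W=P@T[:3,:3].T+T[:3,3]; W[d==0]=np.nan; return W
def rep(n,W,m):
    P=W[m]; P=P[~np.isnan(P[:,0])]
    if len(P)<3: print(n,len(P)); return
    r=cv2.minAreaRect((P[:,:2]*1000).astype(np.float32)); print(n,len(P),'mean',P.mean(0).round(4),'z',np.percentile(P[:,2],[5,50,95]).round(4),'rect',np.round(r[0],1),np.round(r[1],1),round(r[2],2))
def box(W,u0,u1,v0,v1):
    m=np.zeros(W.shape[:2],bool); m[v0:v1,u0:u1]=1; return m
E
python3 - <<'E'
from h import *
f=np.load('w1.npz'); im=f['im']; i=cams.camera_info('wrist'); i['world_to_cam']=f['T']; W=wpts(f['d'],i); Z=W[...,2]
hs=cv2.cvtColor(im,cv2.COLOR_BGR2HSV)
rep('handle',W,box(W,235,270,100,218)&(im.max(-1)<60)&(Z>.03))
for v in (115,130,150,170,190,205):
    c=np.where((im[v,235:270].max(-1)<60)&(Z[v,235:270]>.03))[0]+235; print(v,c.min(),c.max(),W[v,(c.min()+c.max())//2].round(4))
rep('window',W,box(W,60,150,145,250)&(hs[...,0]>100)&(hs[...,1]>25)&(Z<.045))
rep('chan',W,box(W,60,150,145,245)&(Z<.043)&(Z>.03))
rep('tab',W,box(W,5,50,170,205)&(Z>.08)); rep('boxhigh',W,box(W,20,165,140,260)&(Z>.045)&(Z<.07))
rep('amber',W,box(W,370,445,215,300)&(hs[...,1]>60)&(hs[...,0]<25)&(Z>.012))
rep('bench',W,box(W,290,340,180,215))
for p in ((235,222),(270,222),(235,279),(271,279)): print(p,W[p[1],p[0]].round(4))
E
```

```text
handle 1547 mean [0.467  0.0182 0.038 ] z [0.036  0.0382 0.0395] rect [469.1  18.4] [106.8  15.5] 3.36
115 246 260 [0.4226 0.0156 0.0378]
130 246 260 [0.4374 0.0166 0.0379]
150 246 260 [0.4571 0.0179 0.0388]
170 245 260 [0.4773 0.0183 0.0389]
190 245 259 [0.4984 0.0197 0.0379]
205 245 259 [0.5144 0.0207 0.0386]
window 0
chan 4223 mean [ 0.5125 -0.1493  0.0384] z [0.0367 0.0384 0.0405] rect [ 515.9 -148.3] [104.1 113.3] 2.36
tab 250 mean [ 0.501  -0.2268  0.0897] z [0.0815 0.092  0.094 ] rect [ 501.7 -230.4] [24.9 12.2] 87.49
boxhigh 8130 mean [ 0.5315 -0.1717  0.051 ] z [0.048  0.0501 0.0542] rect [ 534.6 -173. ] [139.2 163.8] 2.27
amber 2182 mean [0.5621 0.21   0.0503] z [0.0207 0.022  0.2602] rect [520.8 179. ] [243.   96.1] 42.34
bench 1740 mean [ 5.136e-01  9.460e-02 -5.000e-04] z [-0.0017 -0.0006  0.0006] rect [514.1  95.7] [43.7 62.2] 4.32
(235, 222) [0.5504 0.0025 0.0012]
(270, 222) [0.5473 0.0442 0.0019]
(235, 279) [ 0.6336  0.0057 -0.0014]
(271, 279) [ 0.63    0.053  -0.0008]
```

In the tool's units: 120 mm / 750 = 0.16, 100 mm / 750 = 0.1333.

arm_command:
  plan:
    - [[0, -0.0013, 0.0667, 0, 0, 0, -1], [0, -0.0013, 0.1333, 0, 0, 0, -1], [0, -0.0013, 0.16, 0, 0, 0, -1], [0, -0.0013, 0.16, 0, 0, 0, -1]]

```text
time_s: 2.05
ee_pos: [0.496, 0.0202, 0.0282]
eef_rot: [3.141, -0.005, -3.074]
force: [0.7, 0.1, 1.6]
grip_width: 0.0942
grip_force: 0.0
```

In the tool's units: 16 mm / 750 = 0.0213, 1 mm / 750 = 0.0013, 0.005 rad / 4 = 0.0013.

arm_command:
  plan:
    - [[0.0013, 0, 0.0213, 0, 0, 0.0013, -1], [0.0013, 0, 0.0213, 0, 0, 0.0013, -1], [0.0013, 0, 0.0213, 0, 0, 0.0013, 1], [0.0013, 0, 0.0213, 0, 0, 0.0013, 1], [0.0013, 0, 0.0213, 0, 0, 0.0013, 1], [0.0013, 0, 0.0213, 0, 0, 0.0013, 1], [0.0013, 0, 0.0213, 0, 0, 0.0013, 1], [0.0013, 0, 0.0213, 0, 0, 0.0013, 1], [0.0013, 0, 0.0213, 0, 0, 0.0013, 1], [0.0013, 0, 0.0213, 0, 0, 0.0013, 1]]
  squeeze: 60

```text
time_s: 3.05
ee_pos: [0.4969, 0.0191, 0.0144]
eef_rot: [3.142, -0.0, -3.08]
force: [-0.7, 0.7, 0.1]
grip_width: 0.0332
grip_force: 0.0
```

arm_command:
  plan:
    - [[0, 0, 0, 0, 0, 0, 1], [0, 0, 0, 0, 0, 0, 1], [0, 0, 0, 0, 0, 0, 1], [0, 0, 0, 0, 0, 0, 1], [0, 0, 0, 0, 0, 0, 1]]
  squeeze: 60

```text
time_s: 3.55
ee_pos: [0.4969, 0.0191, 0.0144]
eef_rot: [3.142, -0.0, -3.08]
force: [0.0, 1.2, -0.6]
grip_width: 0.0154
grip_force: 60.0
```

Run:
```python
from h import *
p,y=lift(.582-.16*np.cos(.237),.233-.16*np.sin(.237),.06,.237); print(p,y); shift(p,y); o=ctrl.get_obs(); print(o['grip_width'],o['grip_force'])
```

```text
[np.float64(0.3244076216793291), np.float64(0.1707812999886661), 0.072] 3.378592653589793
t 3.55 tcp [0.4969 0.0191 0.0144] [ 3.1416e+00 -1.0000e-04 -3.0804e+00] -> shift [162.9 162.  -57.6] rv [ 0.    -0.    -0.176]
0.015390514744471962 59.99985873699188
```

In the tool's units: 165 mm / 750 = 0.22, 130 mm / 750 = 0.1733, -0.176 rad / 4 = -0.044.

arm_command:
  plan:
    - [[0, 0, -0.0267, 0, 0, 0, 1], [0, 0, -0.06, 0, 0, 0, 1], [0.04, 0.04, -0.0733, 0, 0, -0.01, 1], [0.08, 0.08, -0.0733, 0, 0, -0.02, 1], [0.12, 0.1267, -0.0733, 0, 0, -0.0325, 1], [0.1493, 0.1733, -0.0733, 0, 0, -0.044, 1], [0.1493, 0.22, -0.0733, 0, 0, -0.044, 1], [0.1493, 0.22, -0.0733, 0, 0, -0.044, 1], [0.1493, 0.22, -0.0733, 0, 0, -0.044, 1], [0.1493, 0.22, -0.0733, 0, 0, -0.044, 1]]

```text
time_s: 4.55
ee_pos: [0.375, 0.1763, 0.0693]
eef_rot: [-3.141, -0.001, -2.905]
force: [-0.4, -0.5, -1.7]
grip_width: 0.0155
grip_force: 60.0
```

Run:
```python
from h import *
o=ctrl.get_obs(); print(o['ee_pos'],o['eef_rot'],o['grip_width'])
for n in ('side','top','wrist'):
    im,d,i=grab(n); W=wpts(d,i) if n=='wrist' else pts(d,i); np.savez(n+'2.npz',im=im,d=d,W=W)
    if n=='side': s=im
    if n=='wrist': w=im
    if n=='top': t=im
cv2.imwrite('pics/a2.png',np.hstack([w[90:310,150:450],cv2.resize(t[150:250,140:260],(264,220)),cv2.resize(s[140:240,190:300],(236,220))]))
```

```text
[0.37502978 0.1762765  0.06928659] [-3.14141591e+00 -5.14754481e-04 -2.90496024e+00] 0.015511597809069647
```

View pics/a2.png

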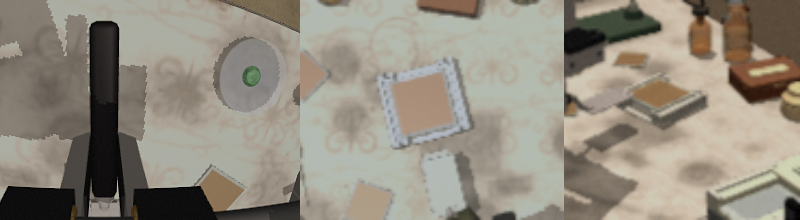

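The composite shows the blade held level in front of the stand (top crop at about (440,180)) and the plate undisturbed. I'll measure the blade's height, tilt and axis.

Run:
```python
from h import *
for n in ('top','side'):
    f=np.load(n+'2.npz'); W=f['W']; Z=W[...,2]; im=f['im']
    c=np.cos(.237);s=np.sin(.237); o=np.array([.477,.201])
    lx=(W[...,0]-o[0])*c+(W[...,1]-o[1])*s; ly=-(W[...,0]-o[0])*s+(W[...,1]-o[1])*c
    m=(lx>-.045)&(lx<.05)&(abs(ly)<.04)&(Z>.035)&(Z<.085)
    rep(n+' blade',W,m)
    P=W[m]; A=np.c_[lx[m],ly[m],np.ones(m.sum())]; print(np.linalg.lstsq(A,P[:,2],rcond=None)[0])
    m2=m&(lx>-.02); print('tip',np.percentile(lx[m],99),'y mid',np.median(ly[m2]),np.percentile(ly[m2],[2,98]),'front',np.percentile(ly[m&(lx>.01)],[3,97]),'back',np.percentile(ly[m&(lx<-.01)&(lx>-.035)],[3,97]))
    st=np.array([.582,.233]); sx=(W[...,0]-st[0])*c+(W[...,1]-st[1])*s; sy=-(W[...,0]-st[0])*s+(W[...,1]-st[1])*c
    rep(n+' stand',W,(abs(sx)<.062)&(abs(sy)<.065)&(Z>.013)&(Z<.035)); 
shift([.582-.2*c,.233-.2*s,.01+.0144],.237+np.pi)
```

```text
top blade 399 mean [0.4705 0.2008 0.0585] z [0.0549 0.0583 0.0623] rect [471.3 201.1] [78.4 45.9] 13.53
[-0.00587447 -0.0108695   0.05844418]
tip 0.032598377677058546 y mid 0.0014066647966879495 [-0.02062083  0.02336252] front [-0.01931729  0.02230466] back [-0.02021332  0.02310325]
top stand 1081 mean [0.582  0.2329 0.0229] z [0.0179 0.023  0.0271] rect [583.4 233.4] [107.  112.3] 13.65
side blade 147 mean [0.4733 0.1978 0.0579] z [0.0554 0.0577 0.0613] rect [473.4 199. ] [79.8 51.3] 13.23
[-0.02300381 -0.00529858  0.05776967]
tip 0.03542276274642736 y mid -0.0012009525157612375 [-0.0232614   0.02348078] front [-0.02155378  0.02052779] back [-0.02426035  0.01940445]
side stand 431 mean [0.5864 0.2214 0.0219] z [0.0156 0.0223 0.0259] rect [584.7 230.7] [111.2 118.7] 15.01
t 4.7 tcp [0.3752 0.1762 0.0693] [-3.1415e+00 -3.0000e-04 -2.9058e+00] -> shift [-14.4   6.7  44.9] rv [-0.    -0.    -0.001]
```

In the tool's units: -110 mm / 750 = -0.1467, -100 mm / 750 = -0.1333.

arm_command:
  plan:
    - [[0, 0.0093, 0.0333, 0, 0, 0, 1], [0, 0.0093, 0.0613, 0, 0, 0, 1], [0, 0.0093, 0.0613, 0, 0, 0, 1], [0, 0.0093, 0.0613, 0, 0, 0, 1], [-0.0267, 0.0093, 0.0613, 0, 0, 0, 1], [-0.0533, 0.0093, 0.0613, 0, 0, 0, 1], [-0.08, 0.0093, 0.0613, 0, 0, 0, 1], [-0.1067, 0.0093, 0.0613, 0, 0, 0, 1], [-0.1333, 0.0093, 0.0613, 0, 0, 0, 1], [-0.1467, 0.0093, 0.0613, 0, 0, 0, 1], [-0.1467, 0.0093, 0.0613, 0, 0, 0, 1], [-0.1467, 0.0093, 0.0613, 0, 0, 0, 1]]

```text
time_s: 5.9
ee_pos: [0.4798, 0.2093, 0.0237]
eef_rot: [-3.142, -0.0, -2.905]
force: [0.0, -0.6, -1.2]
grip_width: 0.0154
grip_force: 60.0
```

Run:
```python
from h import *
c=np.cos(.237);s=np.sin(.237)
o=ctrl.get_obs(); shift([.5822-.105*c,.2332-.105*s,.04+.0144],.237+np.pi); print(o['force'],o['moment'],o['grip_width'])
```

```text
t 5.9 tcp [0.4798 0.2093 0.0237] [-3.1416e+00 -2.0000e-04 -2.9046e+00] -> shift [ -0.2  -0.9 -30.7] rv [-0. -0.  0.]
[ 0.02610789 -0.62588783 -1.18088139] [0.00615937 0.1413995  0.01720118] 0.015393368132711072
```

Centred. Now a slow lift, then up to carry height.

In the tool's units: -66 mm / 750 = -0.088, -60 mm / 750 = -0.08.

arm_command:
  plan:
    - [[0, -0.0013, -0.004, 0, 0, 0, 1], [0, -0.0013, -0.008, 0, 0, 0, 1], [0, -0.0013, -0.0107, 0, 0, 0, 1], [0, -0.0013, -0.0147, 0, 0, 0, 1], [0, -0.0013, -0.0213, 0, 0, 0, 1], [0, -0.0013, -0.0293, 0, 0, 0, 1], [0, -0.0013, -0.04, 0, 0, 0, 1], [0, -0.0013, -0.0533, 0, 0, 0, 1], [0, -0.0013, -0.0667, 0, 0, 0, 1], [0, -0.0013, -0.08, 0, 0, 0, 1], [0, -0.0013, -0.088, 0, 0, 0, 1], [0, -0.0013, -0.088, 0, 0, 0, 1]]

```text
time_s: 7.1
ee_pos: [0.4809, 0.2087, 0.0905]
eef_rot: [3.141, 0.002, -2.904]
force: [-0.0, 0.7, -2.3]
grip_width: 0.0157
grip_force: 60.0
```

Run:
```python
from h import *
im,d,i=grab('top'); W=pts(d,i); Z=W[...,2]; hs=cv2.cvtColor(im,cv2.COLOR_BGR2HSV)
m=box(W,160,230,160,230)&(Z>.06)&(Z<.11)&(hs[...,0]<25)&(hs[...,1]>50)
rep('plate',W,m); P=W[m]; print(np.linalg.lstsq(np.c_[P[:,:2],np.ones(len(P))],P[:,2],rcond=None)[0])
m=box(W,160,230,160,230)&(Z>.06)&(Z<.11); rep('all',W,m)
o=ctrl.get_obs(); print(o['ee_pos'],o['eef_rot'])
p,y=lift(.519,-.149,.0,.041); shift([p[0],p[1],.09],y)
```

```text
plate 464 mean [0.5887 0.2354 0.0841] z [0.0807 0.084  0.0879] rect [582.8 233.8] [70.4 72.4] 12.52
[-0.01015524 -0.0094341   0.09234369]
all 615 mean [0.5905 0.2355 0.0841] z [0.0805 0.0839 0.0877] rect [581.9 234.2] [83.6 83.9] 13.16
[0.48061953 0.20865176 0.08980204] [ 3.14150612e+00  6.61566783e-04 -2.90439887e+00]
t 7.15 tcp [0.4806 0.2087 0.0898] [ 3.1415e+00  7.0000e-04 -2.9044e+00] -> shift [ 1.497e+02 -3.362e+02 -3.000e-01] rv [0.    0.001 0.196]
```

The plate rides level and measures 84x84, centred on the blade. I'll carry it over smoothly in two halves.

In the tool's units: -168 mm / 750 = -0.224, -165 mm / 750 = -0.22, 0.098 rad / 4 = 0.0245.

arm_command:
  plan:
    - [[0.0027, -0.0067, 0, 0, 0, 0.0008, 1], [0.0093, -0.02, 0, 0, 0, 0.0023, 1], [0.0173, -0.04, 0, 0, 0, 0.0045, 1], [0.0293, -0.0667, 0, 0, 0, 0.0073, 1], [0.044, -0.0973, 0, 0, 0, 0.0108, 1], [0.056, -0.1267, 0, 0, 0, 0.0138, 1], [0.0693, -0.156, 0, 0, 0, 0.017, 1], [0.08, -0.18, 0, 0, 0, 0.0198, 1], [0.0893, -0.2, 0, 0, 0, 0.0218, 1], [0.0947, -0.2133, 0, 0, 0, 0.0233, 1], [0.0987, -0.22, 0, 0, 0, 0.024, 1], [0.1, -0.224, 0, 0, 0, 0.0245, 1]]

```text
time_s: 8.35
ee_pos: [0.4469, 0.0272, 0.0894]
eef_rot: [3.142, -0.0, -3.003]
force: [-0.3, -0.5, -1.8]
grip_width: 0.0154
grip_force: 60.0
```

Run:
```python
from h import *
p,y=lift(.519,-.149,.0,.041); shift([p[0],p[1],.09],y)
```

```text
t 8.35 tcp [0.4469 0.0272 0.0894] [ 3.1416e+00 -1.0000e-04 -3.0031e+00] -> shift [  57.4 -174.2   -0.6] rv [ 0.    -0.     0.097]
```

In the tool's units: -174 mm / 750 = -0.232, -171 mm / 750 = -0.228, 0.097 rad / 4 = 0.0243.

arm_command:
  plan:
    - [[0.0027, -0.0067, 0, 0, 0, 0.0008, 1], [0.0067, -0.02, 0, 0, 0, 0.0023, 1], [0.0133, -0.04, 0, 0, 0, 0.0045, 1], [0.0227, -0.0667, 0, 0, 0, 0.0073, 1], [0.032, -0.0973, 0, 0, 0, 0.0108, 1], [0.0413, -0.1267, 0, 0, 0, 0.0138, 1], [0.052, -0.1573, 0, 0, 0, 0.017, 1], [0.06, -0.1827, 0, 0, 0, 0.0198, 1], [0.0667, -0.2027, 0, 0, 0, 0.0218, 1], [0.072, -0.2187, 0, 0, 0, 0.0233, 1], [0.0747, -0.228, 0, 0, 0, 0.024, 1], [0.076, -0.232, 0, 0, 0, 0.0243, 1]]

```text
time_s: 9.55
ee_pos: [0.4147, -0.153, 0.0894]
eef_rot: [3.142, -0.0, -3.1]
force: [0.3, 0.6, -2.7]
grip_width: 0.0155
grip_force: 60.0
```

arm_command:
  plan:
    - [[0, 0, 0, 0, 0, 0, 1], [0, 0, 0, 0, 0, 0, 1], [0, 0, 0, 0, 0, 0, 1]]

```text
time_s: 9.85
ee_pos: [0.4149, -0.1521, 0.0894]
eef_rot: [3.142, -0.0, -3.099]
force: [-0.5, -0.3, -0.7]
grip_width: 0.0152
grip_force: 60.0
```

Run:
```python
from h import *
im,d,i=grab('top'); W=pts(d,i); Z=W[...,2]; hs=cv2.cvtColor(im,cv2.COLOR_BGR2HSV)
u,v,_=(lambda q:(i['fx']*q[0]/q[2]+i['cx'],i['fy']*q[1]/q[2]+i['cy'],0))((i['world_to_cam']@[.519,-.149,.08,1])[:3]); u,v=int(u),int(v); print(u,v)
m=box(W,u-35,u+35,v-40,v+40)&(Z>.068)&(Z<.1)
rep('amber',W,m&(hs[...,0]<25)&(hs[...,1]>50)); rep('plate',W,m)
bm=box(W,285,365,160,245)
rep('box',W,bm&(Z>.03)&(Z<.064)); rep('deck',W,bm&(Z>.0505)&(Z<.062)&(W[...,0]>.572))
o=ctrl.get_obs(); print(o['force'],o['qpos'])
shift([.519-.105,-.149-.105*.041,.0144+.0415],.041+np.pi)
cv2.imwrite('pics/t3.png',cv2.resize(im[160:250,270:370],(800,720))[:600])
```

```text
321 213
amber 592 mean [ 0.5191 -0.1477  0.0829] z [0.0796 0.0827 0.0865] rect [ 519.4 -148.2] [73.  73.7] 1.74
plate 872 mean [ 0.5159 -0.1494  0.0831] z [0.0789 0.0827 0.0886] rect [ 511.3 -173.6] [100.6 137.3] 2.56
box 2120 mean [ 0.5685 -0.1744  0.053 ] z [0.0471 0.0534 0.0584] rect [ 552.9 -171.5] [176.1 163.6] 2.12
deck 1011 mean [ 0.6051 -0.1638  0.0548] z [0.051  0.0547 0.0588] rect [ 606.4 -168.7] [ 68.9 162.5] 0.07
[ 0.19468254 -0.21141229 -2.17380155] [-4.34458579e-01  2.04496597e-01  1.93791384e+00  1.70783939e-05
  9.99252113e-01 -2.04816375e+00]
t 9.9 tcp [ 0.4149 -0.1522  0.0894] [ 3.1415e+00 -1.0000e-04 -3.0987e+00] -> shift [ 0.9 -1.1 33.5] rv [ 0.    -0.     0.002]
```

View pics/t3.png

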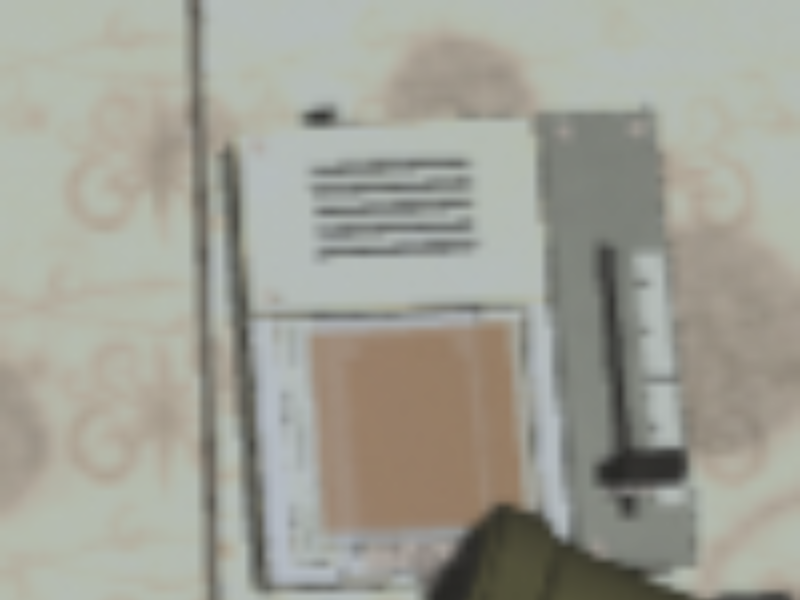

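The view shows the plate over the seat, centred to about 1 mm, and the tab shut at (645,465). Lowering slowly.

In the tool's units: 33 mm / 750 = 0.044, 32 mm / 750 = 0.0427.

arm_command:
  plan:
    - [[0, -0.0013, 0.008, 0, 0, 0, 1], [0, -0.0013, 0.016, 0, 0, 0, 1], [0, -0.0013, 0.0227, 0, 0, 0, 1], [0, -0.0013, 0.0267, 0, 0, 0, 1], [0, -0.0013, 0.0307, 0, 0, 0, 1], [0, -0.0013, 0.0333, 0, 0, 0, 1], [0, -0.0013, 0.036, 0, 0, 0, 1], [0, -0.0013, 0.0387, 0, 0, 0, 1], [0, -0.0013, 0.0413, 0, 0, 0, 1], [0, -0.0013, 0.0427, 0, 0, 0, 1], [0, -0.0013, 0.044, 0, 0, 0, 1], [0, -0.0013, 0.044, 0, 0, 0, 1]]

```text
time_s: 11.1
ee_pos: [0.4148, -0.1535, 0.0564]
eef_rot: [3.142, -0.0, -3.099]
force: [0.0, 0.7, -1.1]
grip_width: 0.0152
grip_force: 60.0
```

Run:
```python
from h import *
im,d,i=grab('top'); W=pts(d,i); Z=W[...,2]; hs=cv2.cvtColor(im,cv2.COLOR_BGR2HSV)
m=box(W,286,356,173,253)&(Z>.035)&(Z<.08)&(hs[...,0]<25)&(hs[...,1]>50)
rep('amber',W,m); P=W[m]; print(np.linalg.lstsq(np.c_[P[:,:2],np.ones(len(P))],P[:,2],rcond=None)[0])
o=ctrl.get_obs(); print(o['ee_pos'],o['eef_rot'],o['force'],o['grip_width'])
```

```text
amber 562 mean [ 0.5191 -0.1493  0.0556] z [0.052  0.0556 0.0593] rect [ 518.5 -149.9] [71.5 72.9] 2.09
[-0.00427434  0.00396646  0.05840011]
[ 0.4148282  -0.15353129  0.05644581] [ 3.14157081e+00 -3.80846988e-05 -3.09938721e+00] [-0.24205993  0.71428296 -1.62294179] 0.015854723449778157
```

In the tool's units: 116 mm / 750 = 0.1547, 112 mm / 750 = 0.1493.

arm_command:
  plan:
    - [[0.0067, 0, 0, 0, 0, 0, 1], [0.02, 0, 0, 0, 0, 0, 1], [0.036, 0, 0, 0, 0, 0, 1], [0.0533, 0, 0, 0, 0, 0, 1], [0.0707, 0, 0, 0, 0, 0, 1], [0.088, 0, 0, 0, 0, 0, 1], [0.1053, 0, 0, 0, 0, 0, 1], [0.1227, 0, 0, 0, 0, 0, 1], [0.1387, 0, 0, 0, 0, 0, 1], [0.1493, 0, 0, 0, 0, 0, 1], [0.1547, 0, 0, 0, 0, 0, 1], [0.1547, 0, 0, 0, 0, 0, 1]]

```text
time_s: 12.35
ee_pos: [0.2987, -0.1585, 0.0565]
eef_rot: [-3.142, 0.0, -3.1]
force: [-0.1, -0.4, -1.0]
grip_width: 0.0154
grip_force: 60.0
```

Run:
```python
from h import *
im,d,i=grab('top'); W=pts(d,i); Z=W[...,2]; hs=cv2.cvtColor(im,cv2.COLOR_BGR2HSV)
m=box(W,286,356,173,253)&(Z>.035)&(Z<.08)&(hs[...,0]<25)&(hs[...,1]>50)
rep('amber',W,m); P=W[m]; print(np.linalg.lstsq(np.c_[P[:,:2],np.ones(len(P))],P[:,2],rcond=None)[0])
o=ctrl.get_obs(); print(o['ee_pos'],o['eef_rot'],o['force'],o['grip_width'],o['qpos'])
# pen location
T=np.load('top0.npz'); print([ray(u/1.5625,v/1.5625,.006,i).round(3) for u,v in((446,425),(487,370))])
```

```text
amber 557 mean [ 0.5194 -0.1496  0.0556] z [0.052  0.0555 0.0595] rect [ 519.1 -149.8] [71.  72.6] 1.94
[-0.00173152 -0.00143068  0.05629721]
[ 0.29907728 -0.15859418  0.05658042] [-3.14134706e+00  4.32591142e-04 -3.09972831e+00] [-0.23386308  0.54124453 -2.28041636] 0.015377580421934845 [-5.95952023e-01  4.40507312e-02  2.22107570e+00  7.84681937e-05
  8.75972443e-01 -2.20866287e+00]
[array([ 0.346, -0.043,  0.006]), array([ 0.452, -0.127,  0.006])]
```

In the tool's units: -193 mm / 750 = -0.2573, -180 mm / 750 = -0.24, -0.018 rad / 4 = -0.0045.

arm_command:
  plan:
    - [[0, 0, -0.0333, 0, 0, 0, 1], [0, 0, -0.0733, 0, 0, 0, 1], [-0.0133, 0.0267, -0.08, 0, 0, 0, 1], [-0.04, 0.0667, -0.08, 0, 0, -0.0045, 1], [-0.08, 0.1067, -0.08, 0, 0, -0.0045, 1], [-0.12, 0.1467, -0.08, 0, 0, -0.0045, 1], [-0.16, 0.1867, -0.08, 0, 0, -0.0045, 1], [-0.2133, 0.2133, -0.08, 0, 0, -0.0045, 1], [-0.24, 0.2293, -0.08, 0, 0, -0.0045, 1], [-0.2573, 0.2293, -0.0667, 0, 0, -0.0045, 1], [-0.2573, 0.2293, -0.04, 0, 0, -0.0045, 1], [-0.2573, 0.2293, -0.04, 0, 0, -0.0045, 1]]

```text
time_s: 13.6
ee_pos: [0.4835, 0.022, 0.0842]
eef_rot: [3.141, -0.004, -3.081]
force: [-1.0, 0.7, -1.0]
grip_width: 0.0155
grip_force: 60.0
```

Run:
```python
from h import *
shift([.485,.022,.0144],.06+np.pi)
```

```text
t 13.6 tcp [0.4835 0.022  0.0842] [ 3.1412 -0.0043 -3.0808] -> shift [-1.8 -0.1 69.7] rv [ 0.    -0.004  0.001]
```

In the tool's units: 72 mm / 750 = 0.096, 71 mm / 750 = 0.0947.

arm_command:
  plan:
    - [[0, 0, 0.0333, 0, 0, 0, 1], [0, 0, 0.06, 0, 0, 0, 1], [0, 0, 0.076, 0, 0, 0, 1], [0, 0, 0.0853, 0, 0, 0, 1], [0, 0, 0.0907, 0, 0, 0, 1], [0, 0, 0.0947, 0, 0, 0, 1], [0, 0, 0.096, 0, 0, 0, 1], [0, 0, 0.096, 0, 0, 0, 1], [0, 0, 0.096, 0, 0, 0, 1]]

```text
time_s: 14.5
ee_pos: [0.4847, 0.0216, 0.0148]
eef_rot: [-3.142, 0.001, -3.081]
force: [-0.4, 0.3, 0.0]
grip_width: 0.0154
grip_force: 60.0
```

Run:
```python
from h import *
o=ctrl.get_obs(); print(o['ee_pos'],o['eef_rot'],o['force'],o['moment'])
```

```text
[0.48470376 0.02155377 0.01480463] [-3.14153609e+00  5.76465750e-04 -3.08135621e+00] [-0.41403237  0.26745027  0.02908312] [0.04637523 0.08754566 0.01670459]
```

Essentially on the bench. Release, and wait for the fingers to open before rising.

In the tool's units: -150 mm / 750 = -0.2, -110 mm / 750 = -0.1467.

arm_command:
  plan:
    - [[0, 0, 0.0007, 0, 0, 0, -1], [0, 0, 0.0007, 0, 0, 0, -1], [0, 0, 0.0007, 0, 0, 0, -1], [0, 0, 0.0007, 0, 0, 0, -1], [0, 0, 0.0007, 0, 0, 0, -1], [0, 0, 0.0007, 0, 0, 0, -1], [0, 0, 0.0007, 0, 0, 0, -1], [0, 0, -0.0267, 0, 0, 0, -1], [0, 0, -0.08, 0, 0, 0, -1], [0, 0, -0.1467, 0, 0, 0, -1], [0, 0, -0.2, 0, 0, 0, -1], [0, 0, -0.2, 0, 0, 0, -1]]

```text
time_s: 15.7
ee_pos: [0.4866, 0.0215, 0.1696]
eef_rot: [-3.141, 0.009, -3.081]
force: [0.1, 0.9, -1.6]
grip_width: 0.0938
grip_force: 0.0
```

Run:
```python
from h import *
im,d=cams.camera('wrist'); i=cams.camera_info('wrist'); W=wpts(d,i); Z=W[...,2]; hs=cv2.cvtColor(im,cv2.COLOR_BGR2HSV)
rep('handle',W,box(W,225,280,90,230)&(im.max(-1)<60)&(Z>.03)); 
print('blade',W[250,253])
m=box(W,0,70,120,260)&(Z>.08)&(Z<.1); rep('tab',W,m)
m=box(W,20,180,130,240)&(Z>.04)&(hs[...,1]>60)&(hs[...,0]<25); rep('plate',W,m)
cv2.imwrite('pics/w4.png',im)
# tab target: box origin .519,-.1495 yaw .04, tab local (-20,-80)
c,s=np.cos(.04),np.sin(.04)
t=np.array([.519-20e-3*c+.08*s,-.1495-.02*s-.08*c]); print('tab pred',t); shift([*t,.15],.04+np.pi/2)
```

```text
handle 1411 mean [0.4524 0.0203 0.035 ] z [0.0328 0.0352 0.0366] rect [454.8  20.5] [106.8  15.4] 3.17
blade [ 0.58677679  0.0270293  -0.00288536]
tab 209 mean [ 0.4998 -0.2276  0.0877] z [0.0817 0.0889 0.0908] rect [ 501.  -230.3] [12.8 23.9] 0.95
plate 3215 mean [ 0.5157 -0.1484  0.051 ] z [0.0495 0.0506 0.0518] rect [ 514.  -128.4] [ 81.8 215.1] 9.48
tab pred [ 0.50221514 -0.2302358 ]
t 15.75 tcp [0.4855 0.0215 0.1666] [-3.1412  0.0046 -3.0813] -> shift [  -1.5 -252.3   16.7] rv [0.003 0.004 1.591]
```

View pics/w4.png

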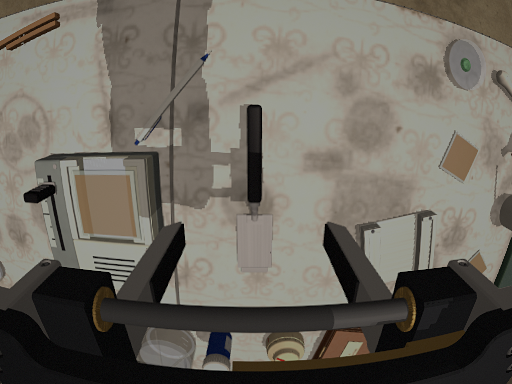

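The lifter lies flat and alone at (255,190), the plate sits in its seat at (108,203), and the tab is shut at (40,194). Moving above the tab with a quarter turn.

In the tool's units: -252 mm / 750 = -0.336, -225 mm / 750 = -0.3, 1.591 rad / 4 = 0.3978.

arm_command:
  plan:
    - [[-0.0013, -0.0333, 0.0107, 0, 0, 0.0363, -1], [-0.0013, -0.0667, 0.0227, 0, 0, 0.0725, -1], [-0.0013, -0.1, 0.0227, 0, 0, 0.1088, -1], [-0.0013, -0.1333, 0.0227, 0, 0, 0.145, -1], [-0.0013, -0.1667, 0.0227, 0, 0, 0.1813, -1], [-0.0013, -0.2, 0.0227, 0, 0, 0.2175, -1], [-0.0013, -0.2333, 0.0227, 0, 0, 0.2538, -1], [-0.0013, -0.2667, 0.0227, 0, 0, 0.29, -1], [-0.0013, -0.3, 0.0227, 0, 0, 0.3263, -1], [-0.0013, -0.336, 0.0227, 0, 0, 0.3625, -1], [-0.0013, -0.336, 0.0227, 0, 0, 0.3978, -1], [-0.0013, -0.336, 0.0227, 0, 0, 0.3978, -1]]

```text
time_s: 16.95
ee_pos: [0.5, -0.2301, 0.1456]
eef_rot: [-3.139, -0.001, 1.607]
force: [-0.2, -1.1, 0.3]
grip_width: 0.094
grip_force: 0.0
```

Run:
```python
from h import *
im,d=cams.camera('wrist'); i=cams.camera_info('wrist'); W=wpts(d,i); Z=W[...,2]
m=(abs(W[...,0]-.502)<.03)&(abs(W[...,1]+.23)<.03)&(Z>.075)&(Z<.1); rep('tab',W,m)
shift([.5018,-.2302,.063],.04+np.pi/2)
```

```text
tab 457 mean [ 0.5023 -0.2277  0.0911] z [0.0799 0.0931 0.0945] rect [ 502.5 -229.6] [12.3 22.9] 2.07
t 17.0 tcp [ 0.5001 -0.2297  0.1459] [-3.1395e+00 -1.3000e-03  1.6135e+00] -> shift [-0.7  1.9 82.9] rv [-0.002 -0.001  0.003]
```

In the tool's units: 83 mm / 750 = 0.1107, 70 mm / 750 = 0.0933.

arm_command:
  plan:
    - [[0, 0.0027, 0.0533, 0, 0, 0, -1], [0, 0.0027, 0.0933, 0, 0, 0, -1], [0, 0.0027, 0.1107, 0, 0, 0, -1], [0, 0.0027, 0.1107, 0, 0, 0, -1], [0, 0.0027, 0.1107, 0, 0, 0, -1], [0, 0.0027, 0.1107, 0, 0, 0, -1]]
  squeeze: 40

```text
time_s: 17.6
ee_pos: [0.5034, -0.2301, 0.066]
eef_rot: [3.14, 0.001, 1.612]
force: [0.0, 1.0, 0.7]
grip_width: 0.094
grip_force: 0.0
```

arm_command:
  plan:
    - [[0, 0, 0, 0, 0, 0, 1], [0, 0, 0, 0, 0, 0, 1], [0, 0, 0, 0, 0, 0, 1], [0, 0, 0, 0, 0, 0, 1], [0, 0, 0, 0, 0, 0, 1], [0, 0, 0, 0, 0, 0, 1], [0, 0, 0, 0, 0, 0, 1], [0, 0, 0, 0, 0, 0, 1], [0, 0, 0, 0, 0, 0, 1], [0, 0, 0, 0, 0, 0, 1], [0, 0, 0, 0, 0, 0, 1], [0, 0, 0, 0, 0, 0, 1]]
  squeeze: 40

```text
time_s: 18.8
ee_pos: [0.5037, -0.2298, 0.0645]
eef_rot: [3.139, 0.001, 1.611]
force: [10.1, -0.9, -6.5]
grip_width: 0.0117
grip_force: 40.0
```

arm_command:
  plan:
    - [[0, 0, 0, 0, 0, 0, 1], [0, 0, 0, 0, 0, 0, 1], [0, 0, 0, 0, 0, 0, 1], [0, 0, 0, 0, 0, 0, 1], [0, 0, 0, 0, 0, 0, 1]]

```text
time_s: 19.3
ee_pos: [0.5037, -0.2298, 0.0645]
eef_rot: [3.139, 0.0, 1.611]
force: [10.3, 0.6, -5.8]
grip_width: 0.0116
grip_force: 40.0
```

Run:
```python
from h import *
o=ctrl.get_obs(); print({k:o[k] for k in('ee_pos','eef_rot','force','grip_width','grip_force')})
im,d,i=grab('top'); W=pts(d,i); Z=W[...,2]
rep('tab',W,(abs(W[...,0]-.502)<.04)&(abs(W[...,1]+.23)<.03)&(Z>.075)&(Z<.1))
```

```text
{'ee_pos': array([ 0.50370043, -0.22983211,  0.06449035]), 'eef_rot': array([3.13920702e+00, 4.91099536e-04, 1.61082436e+00]), 'force': array([10.31071025,  0.55263219, -5.82522609]), 'grip_width': 0.011569502431589669, 'grip_force': 40.00247418880463}
tab 1
```

In the tool's units: 34 mm / 750 = 0.0453, 33 mm / 750 = 0.044.

arm_command:
  plan:
    - [[0, 0.0053, 0, 0, 0, 0, 1], [0, 0.0107, 0, 0, 0, 0, 1], [0, 0.016, 0, 0, 0, 0, 1], [0, 0.0213, 0, 0, 0, 0, 1], [0, 0.0267, 0, 0, 0, 0, 1], [0, 0.032, 0, 0, 0, 0, 1], [0, 0.0373, 0, 0, 0, 0, 1], [0, 0.0413, 0, 0, 0, 0, 1], [0, 0.044, 0, 0, 0, 0, 1], [0, 0.0453, 0, 0, 0, 0, 1], [0, 0.0453, 0, 0, 0, 0, 1], [0, 0.0453, 0, 0, 0, 0, 1]]
  squeeze: 60

```text
time_s: 20.55
ee_pos: [0.5362, -0.2285, 0.0644]
eef_rot: [-3.14, -0.0, 1.611]
force: [-7.8, 0.1, 5.4]
grip_width: 0.0117
grip_force: 60.0
```

Run:
```python
from h import *
o=ctrl.get_obs(); print({k:o[k] for k in('ee_pos','eef_rot','force','grip_width','grip_force')})
out=[]
for n in('top','side','wrist'):
    im,d,i=grab(n); q=i['world_to_cam']@[.537,-.235,.06,1]
    if n=='wrist':
        W=wpts(d,i); r=np.hypot(q[0],q[1]); th=np.arctan2(r,q[2]); u,v=i['cx']+i['fx']*th*q[0]/r,i['cy']+i['fy']*th*q[1]/r
    else:
        W=pts(d,i); u,v=i['fx']*q[0]/q[2]+i['cx'],i['fy']*q[1]/q[2]+i['cy']
    u,v=int(u),int(v); print(n,u,v)
    cx,cy=np.clip(u,45,466),np.clip(v,50,333)
    out.append(cv2.resize(im[cy-50:cy+50,cx-44:cx+44],(264,300),interpolation=cv2.INTER_CUBIC))
    np.savez(n+'5.npz',im=im,W=W)
    rep(n,W,(abs(W[...,0]-.537)<.035)&(abs(W[...,1]+.23)<.03)&(W[...,2]>.085)&(W[...,2]<.097)&(im.max(-1)<60))
cv2.imwrite('pics/f5.png',cv2.convertScaleAbs(np.hstack(out),alpha=1.3))
```

```text
{'ee_pos': array([ 0.53619471, -0.2285008 ,  0.06442509]), 'eef_rot': array([-3.13999802e+00, -3.44648384e-04,  1.61072099e+00]), 'force': array([-7.8313375 ,  0.10470623,  5.43690162]), 'grip_width': 0.011726504101029524, 'grip_force': 60.00089406967163}
top 349 207
top 0
side 307 238
side 26 mean [ 0.5365 -0.2367  0.0917] z [0.0861 0.0929 0.0957] rect [ 538.5 -235.6] [20.2 10.5] 42.97
wrist 256 241
wrist 833 mean [ 0.535  -0.2266  0.0925] z [0.0871 0.093  0.0947] rect [ 535.3 -229.3] [14.7 23.5] 3.94
```

View pics/f5.png

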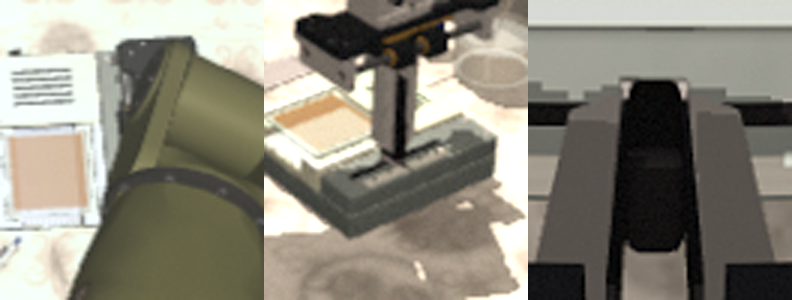

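Tab travel is about 32.5 mm: both the TCP and the wrist view of the tab have moved that far from shut. I'll add 3.5 mm.

arm_command:
  plan:
    - [[0, 0.002, 0, 0, 0, 0, 1], [0, 0.004, 0, 0, 0, 0, 1], [0, 0.0047, 0, 0, 0, 0, 1], [0, 0.0047, 0, 0, 0, 0, 1], [0, 0.0047, 0, 0, 0, 0, 1], [0, 0.0047, 0, 0, 0, 0, 1], [0, 0.0047, 0, 0, 0, 0, 1], [0, 0.0047, 0, 0, 0, 0, 1]]

```text
time_s: 21.5
ee_pos: [0.5396, -0.2284, 0.0645]
eef_rot: [-3.14, -0.0, 1.611]
force: [-8.9, 0.9, 5.0]
grip_width: 0.0118
grip_force: 60.0
```

Run:
```python
from h import *
o=ctrl.get_obs(); print({k:o[k] for k in('ee_pos','joint_vel','force','grip_width','grip_force')})
im,d,i=grab('wrist'); W=wpts(d,i); rep('tab',W,(abs(W[...,0]-.54)<.035)&(abs(W[...,1]+.23)<.03)&(W[...,2]>.085)&(W[...,2]<.097)&(im.max(-1)<60))
# slide index marks, half mark by side view: strip z=.05 near y local -97
f=np.load('top0.npz'); g=f['im'].max(-1).astype(int); T=cams.camera_info('top'); c,s=np.cos(.04),np.sin(.04)
for x in range(-26,62,2):
    v=[]
    for y in(-95,-97,-99):
        p=T['world_to_cam']@[.519+(x*c-y*s)/1e3,-.1495+(x*s+y*c)/1e3,.05,1]
        v.append(cv2.getRectSubPix(f['im'],(1,1),(float(T['fx']*p[0]/p[2]+T['cx']),float(T['fy']*p[1]/p[2]+T['cy']))).max())
    print(x,int(np.mean(v)),end='; ')
```

```text
{'ee_pos': array([ 0.5396195 , -0.22840329,  0.06445418]), 'joint_vel': array([ 0.00081582, -0.00149499, -0.00094407,  0.00014835,  0.00043833,
        0.00019886]), 'force': array([-8.94649191,  0.93588351,  4.991514  ]), 'grip_width': 0.011828983291290805, 'grip_force': 60.00099420547485}
tab 837 mean [ 0.5385 -0.2264  0.0925] z [0.0869 0.0931 0.0948] rect [ 538.8 -228.9] [14.7 23.4] 3.87
-26 157; -24 105; -22 70; -20 48; -18 47; -16 48; -14 51; -12 63; -10 115; -8 162; -6 170; -4 169; -2 165; 0 170; 2 174; 4 176; 6 175; 8 175; 10 175; 12 175; 14 154; 16 127; 18 153; 20 168; 22 175; 24 174; 26 175; 28 175; 30 176; 32 173; 34 164; 36 167; 38 172; 40 175; 42 175; 44 175; 46 175; 48 174; 50 171; 52 153; 54 155; 56 169; 58 172; 60 174;
```

The middle mark shows at x = +16 mm of my box frame, which is 0.539 m in world x. The tab stands at 0.539 and the force is about 8.9 N, as expected at half travel. Handing in.

```bash
python3 -c "
from station import ctrl
print(ctrl.hand_in())"
```

```text
the job is handed in; nothing more can be done
None
```

The job is handed in, with no verdict returned: the plate is seated over the window, the lifter lies flat on the bench, and the gripper is holding the shutter tab at about 36 mm, on the middle mark.

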